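# Set up the little picture stand and hold it

## Task

The small framed painting leans forward on its stand with its kickstand folded up beside it. While it still leans, flip the kickstand backwards and all the way down, so that it snaps over centre, then bring the frame upright (not tipped back until it rests on the kickstand) and finish while still holding the frame itself (not the kickstand) upright with the fingers, as it tips forward again if let go. Leave the other things on the table where they are.

Things in the scene. Friction and masses are not known exactly. Their poses are not given: they have to be found in the camera images.
- stand: wooden base plate of the picture stand, 220 mm (its x) by 260 mm (its y) by 16 mm, fixed to the table; origin at the centre of its underside, z up. The frame leans towards the base's -x side; both kickstand and frame are to be moved towards its +x (backwards). The frame's hinge runs along y, 35 mm above the origin.
- frame (a joint): tilt of the picture frame (200 mm wide along the stand's y, 242 tall, 20 thick, 0.6 kg) about its bottom hinge: 0 upright, +0.45 rad leaning to the stand's -x on two short stops; end stop at -0.15 (lowered foot meets the base). Gravity and a spring tip it to +0.45: about 2 to 3 N at the top rail bring it upright and keep it there; let go, it falls forward.
- top_rail (a point): centre of the frame's top rail (200 mm wide, 22 tall, 20 thick), 231 mm from the hinge; its z runs up the frame, its x to the frame's back, its y along the rail. The rail's face towards -x is free to push on; the rail can also be pinched across its thickness from above.
- kickstand (a joint): angle of the steel leg about the hub on the frame's +y side (hub 90 mm up the frame from the hinge): 0 folded up beside the frame, pointing to its top; swings backwards over the stand's +x side to 2.618 rad, fully down behind the frame. A spring pushes it from 1.3 rad to either end: about 1.5 N at the foot bar starts it, and past about 1.4 rad it snaps down by itself.
- foot_bar (a point): middle of the kickstand's rubber foot bar, 14 mm thick and 58 mm long along the stand's y, sticking out sideways from the leg's end, away from the frame; 108 mm from the hub axis. It spans 13 to 71 mm beyond the frame's side. Folded up, it can be pushed from its -x side by a fingertip, beside the frame.
- brush_tin: bystander, to be left alone: a coffee tin 104 mm across and 140 mm tall full of brushes reaching 270 mm up; origin at the underside
- gesso_bottle: bystander, to be left alone: white plastic bottle, 64 mm across, 150 mm tall; origin at the underside
- jar: bystander, to be left alone: amber glass jar, 60 mm across, 80 mm tall; origin at the underside
- tape_roll: bystander, to be left alone: paper tape roll lying flat, 100 mm across, 24 mm tall; origin at the underside
- sanding_block: bystander, to be left alone: cork sanding block 45 x 90 x 30 mm; origin at the underside
- palette_knife: bystander, to be left alone: palette knife lying flat, 200 mm long; origin at the middle of its underside
- ink_can: bystander, to be left alone: can, 70 mm across, 100 mm tall; origin at the underside

How it is judged (in metres and radians):
On the way, in this order (a step that is already met when the one before it is completed fails the run):
1. the kickstand is fully down (past 2.45 rad) while the frame still leans forward (more than 0.2 rad) (value of joint kickstand above 2.45 rad and value of joint frame above 0.2 rad), for 0.2 s.
2. the frame is upright within 0.07 rad (value of joint frame between -0.07 and 0.07 rad), for 0.2 s.
At the end, for the whole second after the job is handed in: the kickstand is fully down (past 2.45 rad), the frame stands upright within 0.07 rad (4 degrees) and still, and the fingers are holding it: they press on the frame with more than 0.8 N and not on the kickstand (all of step 2 and value of joint kickstand above 2.45 rad and velocity of joint frame between -0.05 and 0.05 rad/s and contact force between the fingers and frame above 0.8 N and contact force between the fingers and kickstand below 0.3 N); the arm keeps its last pose, push and grip.
It fails at once if a bystander was moved more than 40 mm (distance of any of brush_tin, gesso_bottle, jar, tape_roll, sanding_block, palette_knife, ink_can from where it was at the start of the episode above 0.04 m).
It also fails if it takes over 48 s, if anything falls off the work surface, if the arm or the gripper's body presses on something with over 40 N, if the wrist force passes 120 N, or if a joint passes its speed limit or range.

## Robot

A 6-joint arm with a two-finger parallel gripper is mounted at the origin on the work surface. World frame = base frame: x ahead of the robot, y to its left, z up, the work surface at z = 0. Lengths are in m, angles in degrees, forces in N, time in s.
With the tool pointing down it reaches from about 0.325 to 0.85 m from the base axis. Payload 15.5 kg.
Tool frame: the origin (TCP) lies midway between the tips of the shut fingers; the grasp point (between the pads) lies 19 mm behind it; z points along the fingers, y is the line along which they close (so a half turn about z gives the same grasp; the last joint's range is limited). The gripper opens to 91 mm and grips with 3 to 60 N. Pads are 32 mm wide; open, the fingers measure 118 mm over their backs; the gripper's body (76 mm by 178 mm) begins 60 mm behind the grasp point.
Start: joints at [-81.561, 28.281, 77.091, -0, 74.628, -5.472], TCP at [0.15, -0.607, 0.214] pointing down, gripper open.
Joint ranges: [-166.48, 166.48], [-47.26, 123.95], [12.59, 153.08], [-70.14, 250.14], [6.76, 159.57], [-176.63, 176.63]. Speed limits (degrees/s): [108.29, 108.29, 147.25, 172.46, 172.46, 172.46].

## Interface

Orientations are given as a 3x3 rotation matrix whose columns are the frame's x, y, z axes.
In Python, from bench import ctrl gives the robot as it stands. The module is installed in compiled form; this text tells all that it offers. Calls block until the motion is done:
- ctrl.goto(position, orientation): joint-space move of the TCP to a pose.
- ctrl.move_l(position, vel=0.15, ori=None, contact_N=None): straight line of the TCP; ori=None keeps the orientation; vel is the mean speed in m/s. With contact_N (N) it stops when the force on the tool has changed by that much, and returns True; else False.
- ctrl.movej(angles): joint-space move.
- ctrl.command_gripper(opening): opening from 0.0 (shut) to 1.0 (fully open); the grip force is fixed at half the most; returns when the fingers have stopped.
- ctrl.sleep(seconds).
- ctrl.ik(position, orientation): joint angles nearest the present ones, or None.
- ctrl.read_camera(name): name is "scene" or "side" or "wrist"; returns the picture (480x640x3 uint8, blue, green, red); there is no depth.
- ctrl.camera_params(name): a dict with "fx", "fy", "cx", "cy" (pixels), "pose" (4x4, takes a point from camera to world coordinates); the wrist camera has in their place "T_tool_cam" (4x4, takes a point from camera to tool coordinates, whose origin is the TCP and whose axes are the flange's). Camera axes: x right, y up, looking along -z (the intrinsics and any distortion apply to the point x, -y, -z); pixel columns grow to the right and rows downward; lengths in m; the calibration is good to about 2 mm. A picture is of the moment at which its call begins: read the wrist's pose just before it. camera_params takes no time and is no camera call.
A pose or a line that the arm cannot do raises ctrl.MotionError and nothing moves.
- ctrl.sign_off(): hands the job in; it is judged then, once.
Readings, each from a call of its own:
- ctrl.current_t(): time.
- ctrl.current_q(): joint angles.
- ctrl.current_dq(): joint speeds.
- ctrl.current_effort(): joint torques, N m.
- ctrl.current_tool_pos(): TCP position.
- ctrl.current_eef_rot(): TCP orientation.
- ctrl.current_contact_force(): force on the tool from outside, world axes, zero at the start.
- ctrl.current_wrist_torque(): the same for the moment, N m.
- ctrl.current_grip_width(): opening from 0.0 (shut) to 1.0 (fully open).
- ctrl.current_grasp_force(): force on a finger pad.
Only numpy, scipy, OpenCV 4.12 (cv2) and the standard library are available. Lean on these libraries where they do the work, as an engineer would, in place of code of your own. Each camera call takes 0.05 s, during which the arm holds its last target. There are 200 camera calls.

## Working session

There is one attempt and no reset: what is moved stays moved. The work goes in short steps, each a Python script; the robot and the scene stay as the last script left them, time stands still between calls to the robot, and variables do not carry over. Pictures are saved under pics/ and viewed, at most 10 in all, crops included, and the job is handed in when it is done.

```bash
mkdir -p pics
python3 - <<'E'
from bench import ctrl
import cv2,numpy as np
np.set_printoptions(precision=4,suppress=True)
for n in("scene","side"):
    cv2.imwrite(f"pics/{n}0.png",ctrl.read_camera(n)); print(n,ctrl.camera_params(n))
print(ctrl.current_t(),ctrl.current_eef_rot())
print({k:v for k,v in ctrl.camera_params("wrist").items()})
E
```

```text
scene {'fx': 434.298457082467, 'fy': 434.298457082467, 'cx': 326.7464000506863, 'cy': 235.74764822076563, 'pose': array([[ 0.0374, -0.8062,  0.5905,  1.3639],
       [ 0.9992,  0.0243, -0.0302, -0.0522],
       [ 0.01  ,  0.5912,  0.8065,  1.2173],
       [ 0.    ,  0.    ,  0.    ,  1.    ]])}
side {'fx': 488.46742126821397, 'fy': 488.46742126821397, 'cx': 313.09583101608456, 'cy': 249.0490498799341, 'pose': array([[ 0.9571,  0.197 , -0.2123,  0.2844],
       [-0.2894,  0.6769, -0.6768, -0.9665],
       [ 0.0104,  0.7092,  0.7049,  1.1563],
       [ 0.    ,  0.    ,  0.    ,  1.    ]])}
0.1 [[ 0.9707  0.2404 -0.0002]
 [ 0.2404 -0.9707  0.0011]
 [ 0.0001 -0.0011 -1.    ]]
{'fx': 418.21321137930767, 'fy': 418.21321137930767, 'cx': 325.98571014720153, 'cy': 235.20857647223613, 'T_tool_cam': array([[-0.0001,  0.9587,  0.2843,  0.0816],
       [ 1.    ,  0.0002, -0.0002, -0.0001],
       [-0.0003,  0.2843, -0.9587, -0.1721],
       [ 0.    ,  0.    ,  0.    ,  1.    ]])}
```

View pics/scene0.png

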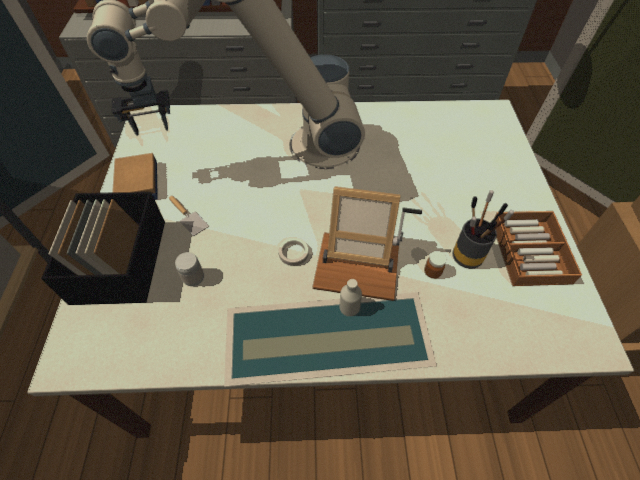

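View pics/side0.png

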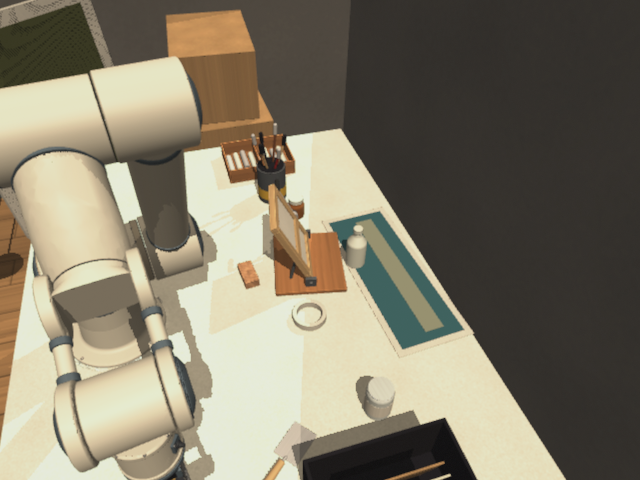

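The stand is ahead of the robot. The frame (scene px about 335-400, 188-265) leans towards the base, and the foot bar is at about (411,211). The jar (435,265) and tin (472,245) are to the +y side, the bottle (350,298) is behind, and the sanding block is in front (side px 248,273). Next I'll enlarge both views.

Run:
```python
import cv2
a=cv2.imread("pics/scene0.png")[175:305,300:500]; cv2.imwrite("pics/sc.png",cv2.resize(a,None,fx=4,fy=4,interpolation=2))
a=cv2.imread("pics/side0.png")[175:305,230:380]; cv2.imwrite("pics/sd.png",cv2.resize(a,None,fx=4,fy=4,interpolation=2))
```

```text
(no output)
```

View pics/sc.png

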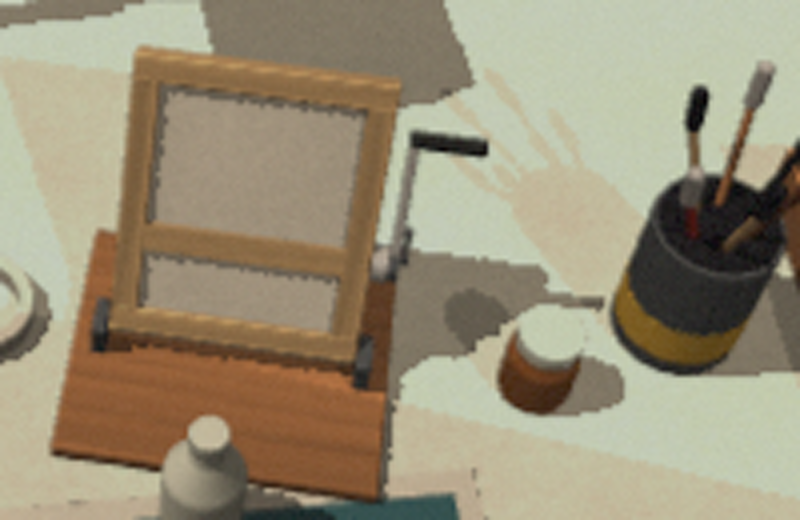

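View pics/sd.png

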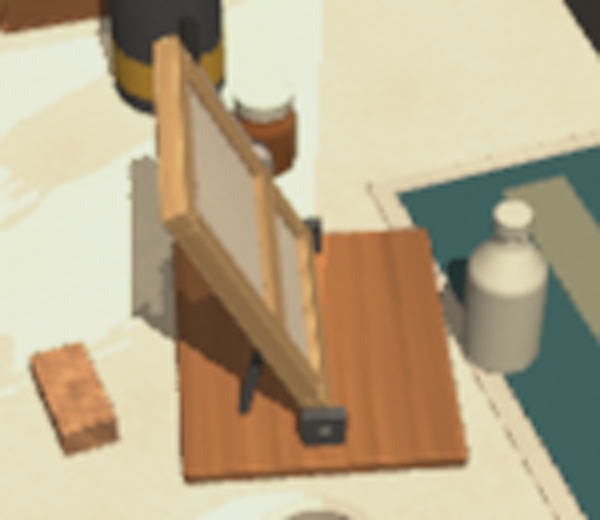

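```bash
cat > h.py <<'E'
import numpy as np
from bench import ctrl
np.set_printoptions(precision=4,suppress=True)
def proj(P,c):
    T=c["pose"]; p=(np.asarray(P)-T[:3,3])@T[:3,:3]
    return np.c_[c["cx"]+c["fx"]*p[:,0]/-p[:,2], c["cy"]-c["fy"]*p[:,1]/-p[:,2]]
def fr(P,a):  # frame coords -> stand coords, lean a towards -x
    P=np.asarray(P,float); c,s=np.cos(a),np.sin(a)
    return np.c_[P[:,0]*c-P[:,2]*s, P[:,1], .035+P[:,0]*s+P[:,2]*c]
def wd(P,s):
    c,q=np.cos(s[2]),np.sin(s[2]); P=np.asarray(P)
    return np.c_[s[0]+c*P[:,0]-q*P[:,1], s[1]+q*P[:,0]+c*P[:,1], P[:,2]]
E
python3 - <<'E'
from h import *
from scipy.optimize import least_squares
S=ctrl.camera_params("scene");D=ctrl.camera_params("side")
bs=[(.11,-.13,.016),(.11,.13,.016),(-.11,-.13,.016)]; us=np.array([(52,454),(385,497),(97,230)])/4+[300,175]
bd=[(-.11,-.13,.016),(.11,-.13,.016),(.11,.13,.016)]; ud=np.array([(186,468),(465,455),(427,228)])/4+[230,175]
fs=[(-.01,-.1,.242),(-.01,.1,.242),(.01,-.1,.242),(.01,.1,.242),(0,.142,.198)]; vs=np.array([(137,47),(400,78),(136,75),(397,105),(450,143)])/4+[300,175]
fd=[(-.01,-.1,.242),(.01,-.1,.242),(.01,.1,.242)]; vd=np.array([(167,222),(190,215),(178,38)])/4+[230,175]
def f(p): 
    s=p[:3]
    return np.r_[proj(wd(bs,s),S)-us,proj(wd(fr(fs,p[3]),s),S)-vs,proj(wd(bd,s),D)-ud,proj(wd(fr(fd,p[3]),s),D)-vd]
r=least_squares(lambda p:f(p).ravel(),[.6,.1,0,.45],loss='soft_l1')
print(r.x);print(f(r.x)); s=r.x[:3]
print("bar,rail",wd(fr([(0,.142,.198),(0,0,.231),(0,.1,.09)],r.x[3]),s))
def ray(u,v,z):
    T=S["pose"];d=T[:3,:3]@[(u-S["cx"])/S["fx"],-(v-S["cy"])/S["fy"],-1];o=T[:3,3];return o+d*(z-o[2])/d[2]
print("jar top",ray(300+549/4,175+335/4,.08),"tin top",ray(300+720/4,175+212/4,.14),"bottle top",ray(352.3,283.5,.15))
print("brush tips",ray(474.5,199,.27),ray(491,193,.27))
E
```

```text
[ 0.6024  0.0885 -0.1909  0.4549]
[[-0.5916 -0.8305]
 [-1.2661  0.0658]
 [-0.8589 -0.0813]
 [-0.4773 -0.3432]
 [ 0.15   -0.0579]
 [-1.0239 -4.9569]
 [ 1.0081 -4.2801]
 [-0.5453  0.1968]
 [ 0.7801 -0.0804]
 [ 2.5893 -1.9811]
 [ 0.4753 -2.2183]
 [-0.4446 -1.4403]
 [ 0.2174 -2.4641]
 [-0.1892 -2.4361]]
bar,rail [[0.544  0.2445 0.2129]
 [0.5028 0.1078 0.2425]
 [0.5826 0.1942 0.1158]]
jar top [0.631  0.3334 0.08  ] tin top [0.5595 0.4689 0.14  ] bottle top [0.7516 0.0536 0.15  ]
brush tips [0.5513 0.416  0.27  ] [0.5296 0.4701 0.27  ]
```

```bash
cat >> h.py <<'E'
s=np.array([.6024,.0885,-.1909]); A=.45
X=np.array([np.cos(s[2]),np.sin(s[2]),0]);Y=np.array([-np.sin(s[2]),np.cos(s[2]),0]);Z=np.array([0,0,1.])
R1=np.c_[-Y,-X,-Z]; R2=np.c_[Y,X,-Z]
W=lambda x,y,z: wd([(x,y,z)],s)[0]
E
python3 - <<'E'
from h import *
ctrl.command_gripper(0)
def bar(p): return -.09*np.sin(A)+.108*np.sin(p-A), .035+.09*np.cos(A)+.108*np.cos(p-A)
bx,bz=bar(0); y=.146
ok=None
for R in(R1,R2):
    q=[ctrl.ik(W(bx+d,y,z),R) for d,z in((-.07,.36),(-.07,.2),(.13,.16))]; print([None if k is None else np.array(k) for k in q])
    if ok is None and all(k is not None for k in q): ok=R
R=ok
ctrl.goto(W(bx-.07,y,.36),R); print(ctrl.current_t())
ctrl.move_l(W(bx-.07,y,bz-.013),vel=.2)
c=ctrl.move_l(W(bx-.005,y,bz-.013),vel=.04,contact_N=1.0)
p=np.array(ctrl.current_tool_pos()); print(c,ctrl.current_t(),(p-W(0,y,0))@np.c_[X,Y,Z],bx,bz,ctrl.current_contact_force())
import cv2; cv2.imwrite("pics/c.png",cv2.resize(ctrl.read_camera("scene")[120:320,280:520],None,fx=3,fy=3))
E
```

```text
[array([  22.4468,   15.2236,   75.0591,   -0.    ,   89.7173, -146.6154]), array([  22.4468,   22.6183,   89.6616,   -0.    ,   67.72  , -146.6154]), array([  13.5483,   37.9292,   67.2902,   -0.    ,   74.7805, -155.514 ])]
[array([22.4468, 15.2236, 75.0591, -0.    , 89.7173, 33.3846]), array([22.4468, 22.6183, 89.6616, -0.    , 67.72  , 33.3846]), array([13.5483, 37.9292, 67.2902, -0.    , 74.7805, 24.486 ])]
4.75
True 6.8667 [-0.105  -0.0001  0.1998] -0.08612317575402359 0.21328852626583 [-0.6463  0.8286  0.3416]
```

View pics/c.png

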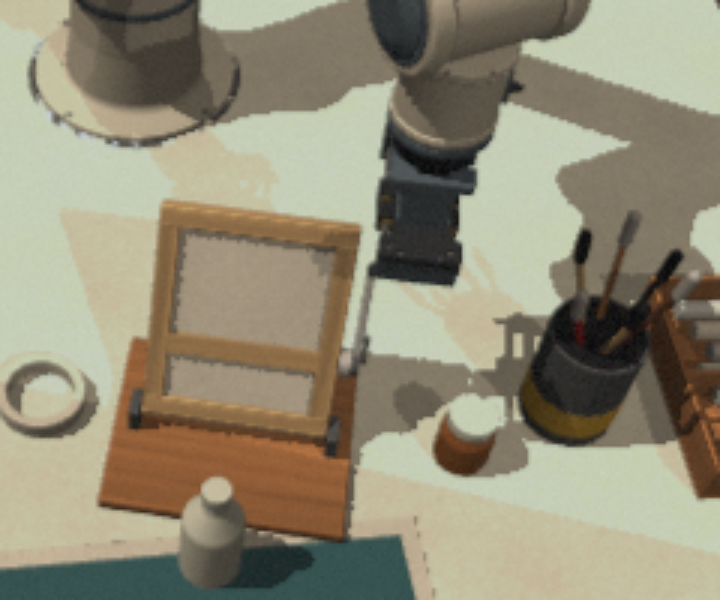

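The gripper sits behind the bar with clear space to the frame (crop px 358 vs 375) and to the tin, and contact came within 2 mm of the prediction. Now I'll push along the arc.

Run:
```python
from h import *
def bar(p): return -.09*np.sin(A)+.108*np.sin(p-A), .035+.09*np.cos(A)+.108*np.cos(p-A)
y=.146
for p in(.4,.8,1.15,1.4,1.6):
    bx,bz=bar(p); ctrl.move_l(W(bx-.018,y,bz-.012),vel=.08); print(p,ctrl.current_t(),np.array(ctrl.current_contact_force()))
ctrl.sleep(.3)
import cv2
a=ctrl.read_camera("scene")[150:310,300:500];b=ctrl.read_camera("side")[150:310,220:380]
cv2.imwrite("pics/d.png",cv2.resize(np.hstack([a,b]),None,fx=2.2,fy=2.2,interpolation=2))
```

```text
0.4 7.625 [-1.1897  0.6007 -0.0042]
0.8 8.3083 [-0.6145 -0.3594 -0.3347]
1.15 8.925 [-0.4743 -0.0969 -0.0049]
1.4 9.4083 [ 0.3731  0.117  -0.4795]
1.6 9.825 [0.0081 0.3952 0.2391]
```

View pics/d.png

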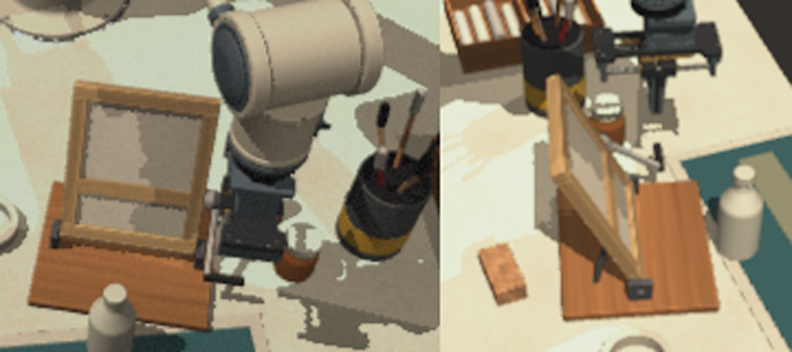

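The kickstand has swung down: the bar shows behind the frame at about (225,280) left and (655,155) right, and the frame still leans. I'll check that by projection, then push the top rail upright.

Run:
```python
from h import *
import cv2
bp=W(-.09*np.sin(A)+.108*np.sin(2.618-A),.142,.035+.09*np.cos(A)+.108*np.cos(2.618-A))
print("bar crop px pred",(proj([bp],ctrl.camera_params("scene"))-[300,150])*2.2,(proj([bp],ctrl.camera_params("side"))-[220,150])*2.2+[440,0])
p=np.array(ctrl.current_tool_pos()); ctrl.move_l(p+[0,0,.36-p[2]],vel=.2)
ctrl.move_l(W(-.17,0,.36),vel=.2)
ctrl.move_l(W(-.17,0,.238),vel=.15)
c=ctrl.move_l(W(-.08,0,.238),vel=.04,contact_N=1.2)
p=np.array(ctrl.current_tool_pos());x0=(p-s.tolist()[0]*np.array([1,0,0])-s[1]*np.array([0,1,0]))@X
print(c,x0,"expected",-.115-.0135,ctrl.current_t())
if c and -.14<x0<-.115:
    ctrl.move_l(W(-.0235,0,.245),vel=.06); ctrl.sleep(.3)
print(ctrl.current_contact_force(),ctrl.current_t())
a=ctrl.read_camera("scene")[130:330,270:490];b=ctrl.read_camera("side")[130:330,230:370]
cv2.imwrite("pics/e.png",cv2.resize(np.hstack([a,b]),None,fx=2.2,fy=2.2,interpolation=2))
```

```text
bar crop px pred [[223.8183 279.1559]] [[659.6203 153.9665]]
True -0.1276707498647776 expected -0.1285 15.0167
[-2.3632 -0.5829 -1.2767] 17.2167
```

View pics/e.png

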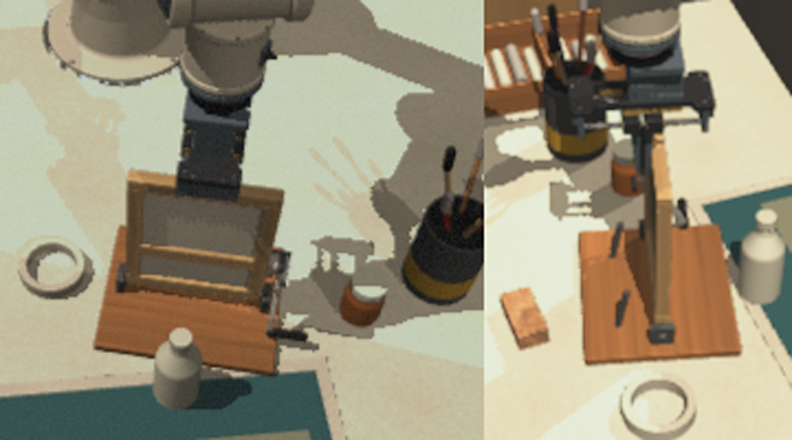

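The frame stands upright against the shut fingers (top corners at about (127,172) and (284,187) in the left half). The push is about 2.4 N, the kickstand is down and nothing else has moved. I'll check the angle before handing in.

Run:
```python
from h import *
from scipy.optimize import minimize_scalar
S=ctrl.camera_params("scene"); u=np.array([(127,172),(284,187)])/2.2+[270,130]
g=lambda a:proj(wd(fr([(-.01,-.1,.242),(-.01,.1,.242)],a),s),S)-u
r=minimize_scalar(lambda a:(g(a)**2).sum(),bounds=(-.2,.5),method='bounded');print(r.x,g(r.x),ctrl.current_contact_force())
if abs(r.x)<.045: ctrl.sleep(.3); print(ctrl.sign_off())
```

```text
-0.010027998253591335 [[ 0.7931 -0.9582]
 [ 0.4873  1.1186]] [-1.6358  0.0149 -0.507 ]
the job is handed in; nothing more can be done
None
```

I handed the job in with the kickstand snapped fully down, the frame measured upright at about -0.01 rad, and the shut fingers holding the top rail with about 2 N; the final pictures showed none of the other things visibly moved.

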